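# Load the reel stand and hold the ticket clip open

## Task

Put the copper-coloured spool on the upright spindle of the blue reel stand, fully down on its base, and let go of it. Then take the green spring clip off its strip by its two wings, squeeze it wide open and lower it over the middle of the top edge of the stand's white card, so that its lips gape one on either side of the card, a good way below the edge, and the clip touches neither card nor stand. Finish there, still holding the clip squeezed open in the air so that I can slip the ticket in, and leave the tape roll, tray, screwdriver and can where they are.

Things in the scene. Friction and masses are not known exactly. Their poses are not given: they have to be found in the camera images.
- spool_center (a point): Loose spool (black flanges, copper-coloured winding), a cylinder 54 mm across and 36 mm high with a 25 mm bore right through, about 0.12 kg, standing on the bench with its axis upright. Point: its centre, half-way up; z = its axis. Home on the stand it lies 18 mm above spindle_foot.
- stand: Fixed blue reel stand: base 110 (x) by 260 (y) by 12 mm high, origin under the centre of the base, z up. It carries the spindle at y = -75 mm and the upright card at y = +75 mm.
- spindle_foot (a point): Foot of the stand's steel spindle, on top of the base, on the spindle's axis (z up). The spindle is 16 mm in diameter, 57 mm high, its top 10 mm tapered to 6 mm.
- card_top (a point): Middle of the top edge of the stand's rigid white card with an orange head, 125 mm above the bench. The card is 3 mm thick (along this point's x), 80 mm wide (along y) and stands upright; z up.
- rack: Fixed wooden block 80 (x) by 120 (y) by 10 mm high with an aluminium strip on edge, 3 mm thick (along x), 90 mm long (along y), its top edge 60 mm above the bench, on which the clip is parked with its x and y along the rack's. Origin under the centre of the block.
- clip_pivot (a point): Pivot pin of the loose green spring clip, 55 g, along this point's y. The frame is that of the clip's half on +x: z up to the wings when parked, tilting by half the angle as the clip is squeezed evenly. The other half has the same shape, mirrored. Two flat wings stand above the pivot, two lips hang below it. Parked, the lips pinch the rack's strip and the wing tops are 38 mm above the pivot.
- wing_a (a point): Middle of the outer face of the wing on the clip's +x side. Wings are 26 mm wide (y). Parked, their outer faces spread from 20 mm apart at the pivot to about 39 mm at the tops; fully squeezed they are parallel, 22 mm over the outside, 42 mm tall. Grip both from above on the outside, closing along x, 20 to 30 mm above the pivot. Each needs 3 N at first, 10 N at the open stop; more does no harm.
- wing_b (a point): The same point on the wing of the other (-x) half.
- lip_a (a point): Inner face of the lip of the half on the clip's +x side, its centre: 40 mm from the pivot, away from the wings. The lip is 32 mm wide (y), 8 mm high (4 mm further to its end).
- lip_b (a point): The same point on the lip of the other (-x) half. Shut, it coincides with lip_a; fully open they are 20 mm apart.
- clip_gape (a joint): Angle between the clip's halves: 0 shut, about 0.08 rad as parked on the strip, 0.5 rad fully squeezed open (the stop). A spring shuts it.
- tape_mid (a point): Bystander: yellow tape roll 84 mm across, 20 mm high, lying flat; its centre.
- tray_mid (a point): Bystander: open red tray 90 by 120 by 30 mm high; its centre, half-way up.
- driver_grip (a point): Bystander: screwdriver lying on the bench; middle of its handle.
- can_mid (a point): Bystander: upright can 52 mm across, 140 mm high; its centre, half-way up.
Mind the look-alikes: they are no part of the job. There is more than one size of the rack; the one meant has the size given above.

How it is judged:
On the way, in this order (a step that is already met when the one before it is completed fails the run):
1. the spool is fully down on the spindle and let go (horizontal distance between spool_center and spindle_foot below 0.007 m and z of spool_center in the frame of spindle_foot below 0.0215 m and angle between spool_center's own z axis and vertical below 0.08 rad and contact force between the fingers and spool below 0.1 N), for 0.2 s.
2. the clip is squeezed open and lifted clear of its strip (value of joint clip_gape above 0.33 rad and distance of clip_pivot from where it was at the start of the episode above 0.03 m and contact force between clip and rack below 0.1 N and contact force between the fingers and clip above 2 N), for 0.1 s.
At the end, for the whole second after the job is handed in: Spool released on spindle (7 mm off axis, 3.5 mm off home, 0.08 rad tilt at most); fingers hold clip open 0.33 rad or more, lips astride the card, 3 mm off its mid-plane, 5 mm below its edge, within 25 mm of its middle, pivot above; clip still, touching neither stand nor rack (all of step 1 and value of joint clip_gape above 0.33 rad and ((x of lip_a in the frame of card_top above 0.003 m and x of lip_b in the frame of card_top below -0.003 m) or (x of lip_b in the frame of card_top above 0.003 m and x of lip_a in the frame of card_top below -0.003 m)) and z of each of lip_a, lip_b in the frame of card_top below -0.005 m and y of lip_a in the frame of card_top between -0.025 and 0.025 m and y of lip_b in the frame of card_top between -0.025 and 0.025 m and z of clip_pivot in the frame of card_top above 0.004 m and contact force between clip and stand below 0.5 N and contact force between clip and rack below 0.1 N and contact force between the fingers and clip above 2 N and linear speed of clip below 0.03 m/s); the arm keeps its last pose, push and grip.
It fails at once if the yellow tape roll is moved more than 30 mm (distance of tape_mid from where it was at the start of the episode above 0.03 m).
It fails at once if the red tray is moved more than 30 mm (distance of tray_mid from where it was at the start of the episode above 0.03 m).
It fails at once if the screwdriver is moved more than 30 mm (distance of driver_grip from where it was at the start of the episode above 0.03 m).
It fails at once if the spray can is moved more than 30 mm (distance of can_mid from where it was at the start of the episode above 0.03 m).
It also fails if it takes over 51 s, if anything falls off the work surface, if the arm or the gripper's body presses on something with over 40 N, if the wrist force passes 120 N, or if a joint passes its speed limit or range.

## Robot

A 6-joint arm with a two-finger parallel gripper is mounted at the origin on the work surface. World frame = base frame: x ahead of the robot, y to its left, z up, the work surface at z = 0. Lengths are in m, angles in rad, forces in N, time in s.
With the tool pointing down it reaches from about 0.275 to 1 m from the base axis. Payload 8.4 kg.
Tool frame: the origin (TCP) lies on the centre line of the jaws, within the pads' length; the fingertips stand 17 mm ahead of it and the grasp point (between the pads) lies 2 mm behind it (bot.tcp_to_tips is the z of the fingertips in the tool frame, in m); z points along the fingers, y is the line along which they close (so a half turn about z gives the same grasp; the last joint's range is limited). The gripper opens to 85 mm and grips with 20 to 120 N. Pads are 22 mm wide; open, the fingers measure 114 mm over their backs; the gripper's body (76 mm by 85 mm) begins 54 mm behind the grasp point. The pads swing forward as they close: fully open they stand 13 mm farther back than shut.
Start: joints at [-1.272, 0.353, 1.633, -0, 1.155, -0.002], TCP at [0.185, -0.597, 0.22] pointing down, gripper open.
Joint ranges: [-2.63, 2.63], [-0.92, 2.1], [0.06, 2.66], [-1.3, 4.44], [0, 2.69], [-3.02, 3.02]. Speed limits (rad/s): [2.22, 2.22, 2.79, 3.14, 3.14, 3.14].

## Interface

Orientations are given as a unit quaternion [x, y, z, w].
In Python, from workcell import bot, hand, kinematics, get_obs, vision, hand_in gives the robot as it stands. The module is installed in compiled form; this text tells all that it offers. Calls block until the motion is done:
- bot.reach(position, orientation): joint-space move of the TCP to a pose.
- bot.servo_line(position, ori=None, velocity=0.15): straight line of the TCP; ori=None keeps the orientation; velocity is the mean speed in m/s.
- bot.goto_joints(angles): joint-space move.
- hand.move_gripper(opening, strength=None): finger opening in m; strength is the grip in N (None keeps the last); returns when the fingers have stopped.
- bot.dwell(seconds).
- kinematics.solve_ik(position, orientation): joint angles nearest the present ones, or None.
- get_obs(): the state.
- vision.read_camera(name): name is "scene" or "top"; returns a dict with "frame" (480x640x3 uint8, red, green, blue), "intrinsics" (3x3 intrinsics, pixels), "view" (4x4, takes a point from world to camera coordinates). Camera axes: x right, y down, z forward; pixel columns grow to the right and rows downward; lengths in m; the calibration is good to about 2 mm. A picture is of the moment at which its call begins. There is no depth.
A pose or a line that the arm cannot do raises bot.IKError and nothing moves.
- hand_in(): hands the job in; it is judged then, once.
The state is a dict: "time_s": time; "joint_pos": joint angles; "joint_vel": joint speeds; "joint_efforts": joint torques, N m; "position": TCP position; "orientation": TCP orientation; "wrist_force": force on the tool from outside, world axes, zero at the start; "ft_torque": the same for the moment, N m; "gripper_width": finger opening in m; "grip_force": force on a finger pad.
Only numpy, scipy, OpenCV 4.12 (cv2) and the standard library are available. Lean on these libraries where they do the work, as an engineer would, in place of code of your own. Each camera call takes 0.05 s, during which the arm holds its last target. There are 200 camera calls.

## Working session

There is one attempt and no reset: what is moved stays moved. The work goes in short steps, each a Python script; the robot and the scene stay as the last script left them, time stands still between calls to the robot, and variables do not carry over. Pictures are saved under pics/ and viewed, at most 10 in all, crops included, and the job is handed in when it is done.

```bash
mkdir -p pics; cat > h.py <<'E'
import numpy as np, cv2, pickle
def shoot(n):
    from workcell import vision
    c=vision.read_camera(n); return c
def proj(c,P):
    P=np.atleast_2d(P); V=np.array(c["view"]);K=np.array(c["intrinsics"])
    q=(V[:3,:3]@P.T).T+V[:3,3]; p=(K@q.T).T; return p[:,:2]/p[:,2:]
def back(c,uv,z):
    V=np.array(c["view"]);K=np.array(c["intrinsics"])
    d=V[:3,:3].T@np.linalg.inv(K)@np.array([uv[0],uv[1],1.]); o=-V[:3,:3].T@V[:3,3]
    return o+d*(z-o[2])/d[2]
def tri(c1,uv1,c2,uv2):
    A=[];
    for c,uv in((c1,uv1),(c2,uv2)):
        P=np.array(c["intrinsics"])@np.array(c["view"])[:3]
        A+= [uv[0]*P[2]-P[0],uv[1]*P[2]-P[1]]
    X=np.linalg.svd(np.array(A))[2][-1]; return X[:3]/X[3]
def save(c,name,box=None,s=1):
    im=c["frame"][:,:,::-1]
    if box: im=im[box[1]:box[3],box[0]:box[2]]
    cv2.imwrite("pics/"+name,cv2.resize(im,None,fx=s,fy=s,interpolation=cv2.INTER_CUBIC))
E
python3 - <<'E'
from h import *
d={}
for n in("scene","top"):
    d[n]=shoot(n); save(d[n],n+"0.png",None,1.25)
    V=np.array(d[n]["view"]); print(n,-V[:3,:3].T@V[:3,3],V[2,:3],d[n]["intrinsics"])
pickle.dump(d,open("c0.pkl","wb"))
E
```

```text
scene [1.11879096 0.14671701 1.04866488] [-0.54381669 -0.13415022 -0.82841241] [[483.03546724   0.         324.91855786]
 [  0.         483.03546724 237.05546637]
 [  0.           0.           1.        ]]
top [0.42021332 0.03005694 1.37681235] [ 0.08174295 -0.01720344 -0.99650496] [[498.37983042   0.         329.02445407]
 [  0.         498.37983042 241.62255627]
 [  0.           0.           1.        ]]
```

View pics/scene0.png

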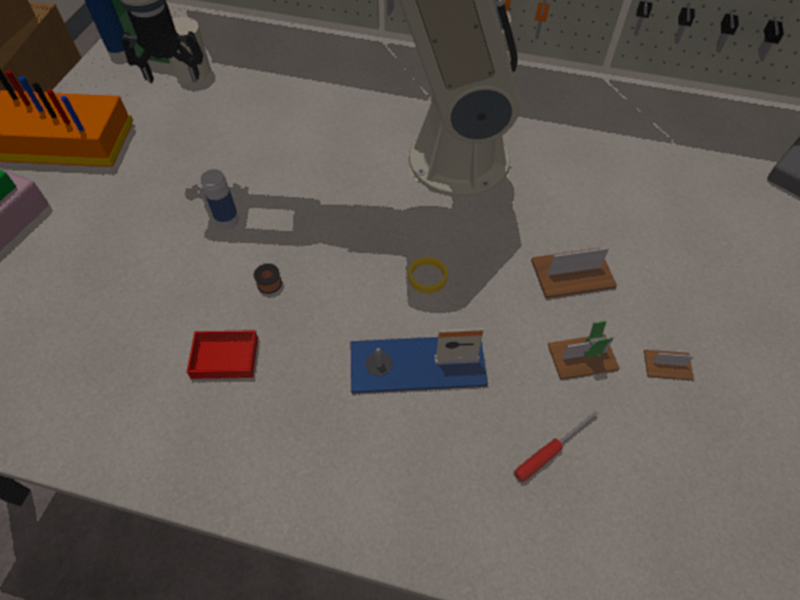

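View pics/top0.png

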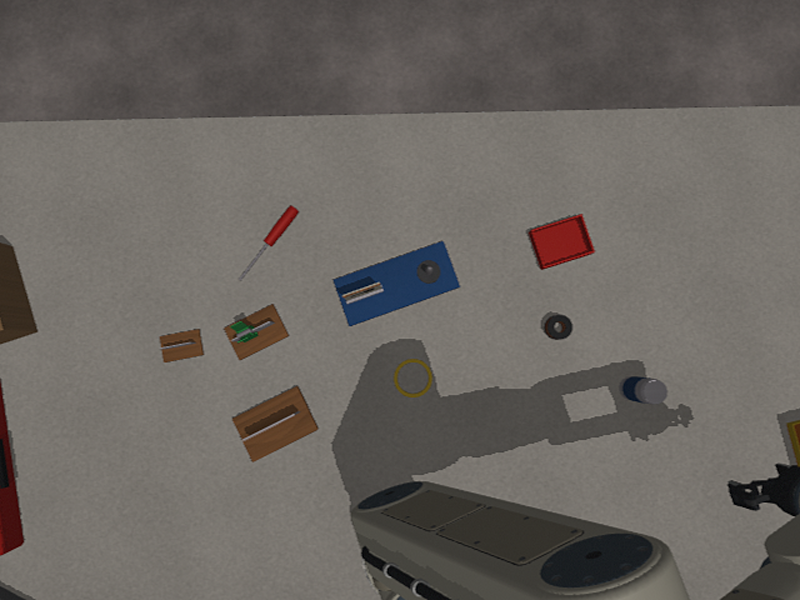

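The top view shows the spool at (557,326), the blue stand at (396,283), the rack with the clip at (256,332), and look-alike racks at (181,345, small) and (275,424, large). In the scene view they are at (267,279), (418,362), (583,345), (669,363) and (573,270). The rack to use is the middle one, which carries the clip. Next, close crops.

```bash
python3 - <<'E'
from h import *
d=pickle.load(open("c0.pkl","rb"))
def tile(n,x0,y0,w,h,s,step):
    im=d[n]["frame"][y0:y0+h,x0:x0+w,::-1]
    im=np.clip(im.astype(float)*1.5,0,255).astype(np.uint8)
    im=cv2.resize(im,(w*s,h*s),interpolation=cv2.INTER_CUBIC)
    for x in range(x0,x0+w):
        if x%step==0: 
            cv2.line(im,((x-x0)*s+s//2,0),((x-x0)*s+s//2,6),(0,255,255),1); cv2.putText(im,str(x),((x-x0)*s-8,16),0,.33,(0,255,255),1)
    for y in range(y0,y0+h):
        if y%step==0: 
            cv2.line(im,(0,(y-y0)*s+s//2),(6,(y-y0)*s+s//2),(0,255,255),1); cv2.putText(im,str(y),(8,(y-y0)*s+8),0,.33,(0,255,255),1)
    return im
a=np.vstack([tile("top",175,240,66,50,6,10),tile("top",430,245,33,25,12,5)])
b=np.vstack([tile("scene",434,250,66,50,6,10),tile("scene",197,205,33,25,12,5)])
cv2.imwrite("pics/z1.png",np.hstack([a,b]))
a=tile("top",262,190,110,74,7,10)[:, :]
b=tile("scene",275,258,118,60,6,10)
cv2.imwrite("pics/z2.png",a); cv2.imwrite("pics/z3.png",b)
E
```

```text
(no output)
```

View pics/z1.png

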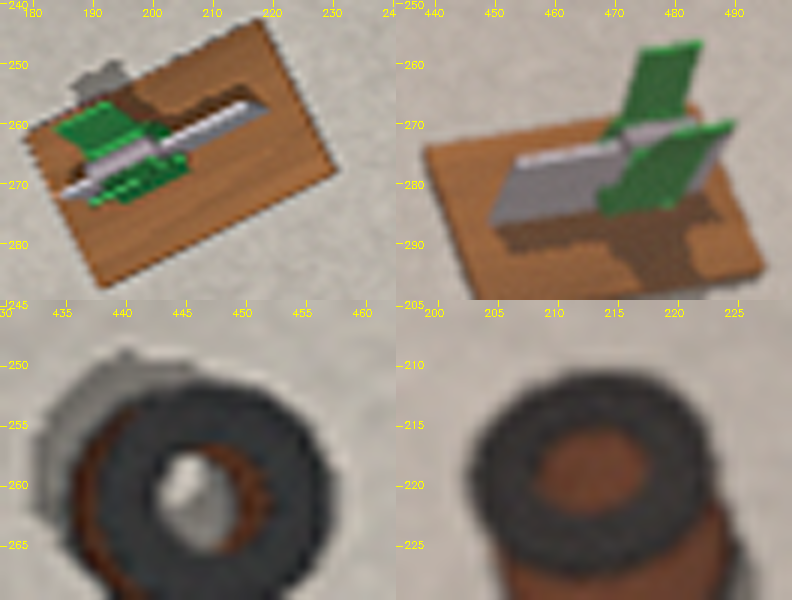

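View pics/z2.png

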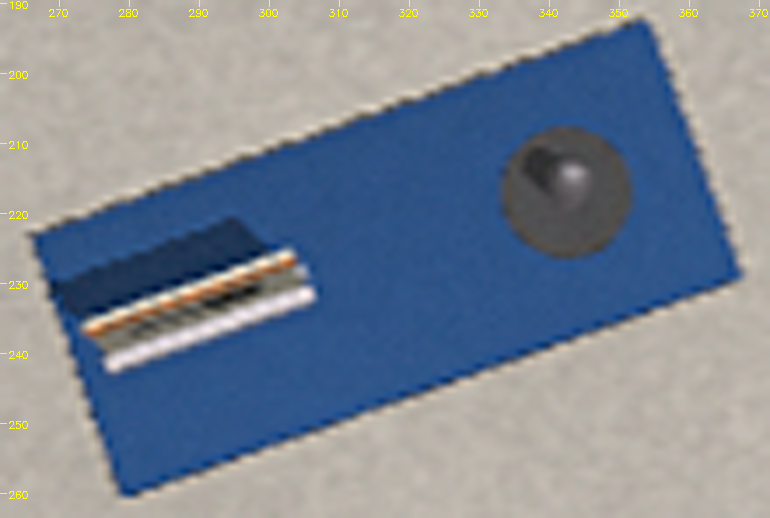

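View pics/z3.png

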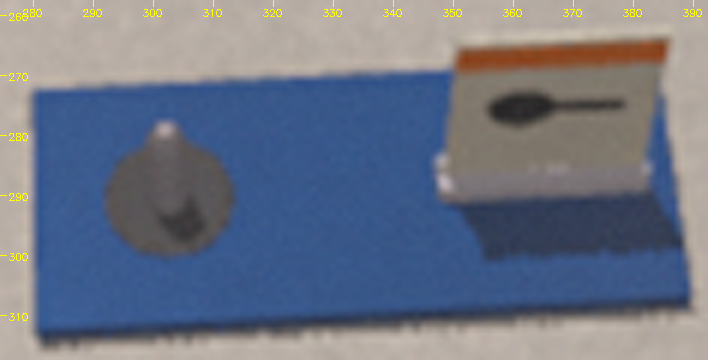

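```bash
cat > fit.py <<'E'
from h import *
from scipy.optimize import least_squares
d=pickle.load(open("c0.pkl","rb")); T,S=d["top"],d["scene"]
def W(p,l):
    c,s=np.cos(p[2]),np.sin(p[2]); return np.array([p[0]+c*l[0]-s*l[1],p[1]+s*l[0]+c*l[1],l[2]])
def fit(obs,p0):
    f=lambda p:np.concatenate([proj(c,W(p,l))[0]-uv for c,l,uv in obs])
    r=least_squares(f,p0,loss="soft_l1"); return r.x,f(r.x).reshape(-1,2)
np.set_printoptions(precision=4,suppress=True)
sp=[back(T,(447.4,261.1),.036),back(S,(212.85,218.9),.036)];print("spool",sp)
st=[(T,(.055,.13,.012),(266.07,222.9)),(T,(.055,-.13,.012),(354.07,192.07)),(T,(-.055,-.13,.012),(367.5,228.9)),(T,(-.055,.13,.012),(279.2,260.5)),
(S,(-.055,-.13,.012),(280.0,272.7)),(S,(.055,-.13,.012),(280.8,312.8)),(S,(.055,.13,.012),(389.5,307.5)),
(T,(0,-.075,.069),(343.2,214.1)),(S,(0,-.075,.069),(302,278.8)),
(T,(0,.115,.125),(273.2,235.9)),(T,(0,.035,.125),(303.5,225.4)),(S,(0,.035,.125),(350.8,265.3)),(S,(0,.115,.125),(385.8,263.8))]
p,r=fit(st,[.5,.05,.3]);print("stand",p);print(r)
for c in(T,S): print(fit([o for o in st if o[0] is c],p)[0])
print("spindle",W(p,(0,-.075,.012)),"card",W(p,(0,.075,.125)))
rk=[(T,(.04,.06,.01),(178.7,262.5)),(T,(.04,-.06,.01),(218.2,242.5)),(T,(-.04,-.06,.01),(230.7,267.8)),(T,(-.04,.06,.01),(191.5,287.5)),
(S,(-.04,-.06,.01),(438,274.2)),(S,(.04,.06,.01),(495,294.5)),(S,(-.04,.06,.01),(483.3,267)),(T,(0,-.045,.06),(216.2,256.5))]
q,r=fit(rk,[.45,.35,.3]);print("rack",q);print(r)
for c in(T,S): print(fit([o for o in rk if o[0] is c],q)[0])
# clip: y along rack, pivot z
ws=[(T,(1,1),(183.7,261.2)),(T,(1,-1),(192.5,256.3)),(S,(-1,-1),(474.2,257.8)),(S,(-1,1),(484.7,256.2)),(S,(1,-1),(478.4,271.0)),(S,(1,1),(490,269.8))]
f=lambda a:np.concatenate([proj(c,W(q,(a[2]+s[0]*.0195,a[0]+s[1]*.013,a[1]+.038)))[0]-uv for c,s,uv in ws])
rr=least_squares(f,[.02,.09,0]);print("clip y,z,x",rr.x);print(f(rr.x).reshape(-1,2));print("pivot",W(q,(rr.x[2],rr.x[0],rr.x[1])))
E
python3 fit.py
```

```text
spool [array([ 0.4695, -0.3114,  0.036 ]), array([ 0.4745, -0.3119,  0.036 ])]
stand [0.5782 0.0385 0.3175]
[[-0.3145 -0.6146]
 [ 0.4359 -1.0085]
 [ 0.5952 -0.6836]
 [-0.2643 -0.5809]
 [ 0.0012 -1.128 ]
 [-0.3555 -0.4925]
 [ 1.1278 -0.9161]
 [ 0.2901 -0.7646]
 [ 0.3991 -0.1015]
 [ 0.3528 -0.5824]
 [ 0.0189 -0.6669]
 [ 0.2924 -1.3213]
 [ 0.9699 -1.5344]]
[0.5764 0.039  0.3169]
[0.5808 0.0381 0.3117]
spindle [ 0.6016 -0.0328  0.012 ] card [0.5548 0.1097 0.125 ]
rack [0.4785 0.3471 0.4385]
[[-0.0292 -1.4003]
 [ 0.2403 -0.9753]
 [ 0.4259 -0.1721]
 [-0.2438 -0.1039]
 [-0.2173 -1.4106]
 [ 0.6418 -0.9424]
 [ 0.3542 -1.5375]
 [-0.2428 -0.4749]]
[0.4767 0.3471 0.4492]
[0.4823 0.3468 0.4406]
clip y,z,x [0.0143 0.0602 0.0001]
[[ 0.1566 -0.1612]
 [ 0.5919  0.1906]
 [-0.5865 -0.4286]
 [-0.4601 -0.5014]
 [ 1.2247  0.7608]
 [ 0.4423  0.2183]]
pivot [0.4725 0.3601 0.0602]
```

```bash
cat >> h.py <<'E'
from scipy.spatial.transform import Rotation as R
def down(phi):  # tool z down, tool y (closing line) at world angle phi
    y=np.array([np.cos(phi),np.sin(phi),0]); z=np.array([0,0,-1.]); return np.column_stack([np.cross(y,z),y,z])
def pick(pos,phi):
    from workcell import kinematics,get_obs
    j0=np.array(get_obs()["joint_pos"]); best=None
    for k in(0,np.pi):
        q=R.from_matrix(down(phi+k)).as_quat(); j=kinematics.solve_ik(list(pos),list(q))
        if j is not None:
            c=np.abs(np.array(j)-j0).max()
            if best is None or c<best[0]: best=(c,list(q),np.array(j))
    return best
E
cat >> fit.py <<'E'
qS=fit([o for o in rk if o[0] is S],q)[0]
ws2=[w for w in ws if w[0] is S]
g=lambda a:np.concatenate([proj(c,W(qS,(s[0]*.0195,a[0]+s[1]*.013,a[1]+.038)))[0]-uv for c,s,uv in ws2])
r2=least_squares(g,[.02,.07]);print("clip S only y,z",r2.x,g(r2.x))
E
python3 fit.py | tail -1
python3 - <<'E'
from h import *
from workcell import bot,hand,get_obs
np.set_printoptions(precision=4,suppress=True)
o=get_obs();print(bot.tcp_to_tips,o["orientation"],o["time_s"],o["gripper_width"])
for nm,pos,phi in(("spool",[.472,-.3117,.022],0),("stand",[.6016,-.0328,.04],0),("clip",[.4725,.360,.085],.4385),("card",[.5548,.1097,.165],.3175)):
    b=pick(pos,phi);print(nm,b and (b[0],b[2]))
c,q,j=pick([.472,-.3117,.12],0)
bot.reach([.472,-.3117,.12],q); hand.move_gripper(.075)
bot.servo_line([.472,-.3117,.024],velocity=.12)
hand.move_gripper(.04,40); o=get_obs(); print(o["gripper_width"],o["grip_force"],o["time_s"],bot.tcp_to_tips,o["position"],o["wrist_force"])
E
```

```text
clip S only y,z [0.0128 0.0665] [-0.8118 -0.4558 -0.6224 -0.5597  1.0708  0.8258  0.3534  0.2505]
0.017 [ 0.9887  0.1498 -0.0001 -0.0006] 0.1 0.08536791665738575
spool (np.float64(0.6860869548971191), array([-0.5863,  0.5227,  1.8987, -0.    ,  0.7202, -0.5863]))
stand (np.float64(1.2154204499610493), array([-0.057 ,  0.5372,  1.8097, -0.    ,  0.7947, -0.057 ]))
clip (np.float64(1.920928994686097), array([ 0.6486,  0.4629,  1.808 , -0.    ,  0.8707,  0.2101]))
card (np.float64(1.464935997437966), array([ 0.1926,  0.3211,  1.8144, -0.    ,  1.0061, -0.1249]))
0.0397587831187053 0.0 3.2917 0.017 [ 0.4721 -0.3118  0.0242] [-0.4821  0.1596  0.671 ]
```

```bash
python3 - <<'E'
from h import *
d={n:shoot(n) for n in("scene","top")}; pickle.dump(d,open("c1.pkl","wb"))
a=d["scene"]["frame"][150:300,150:300]; b=d["top"]["frame"][190:340,370:520]
im=np.hstack([cv2.resize(x,None,fx=2.66,fy=2.66,interpolation=cv2.INTER_CUBIC) for x in(a,b)])
cv2.imwrite("pics/m1.png",np.clip(im[:,:,::-1]*1.3,0,255).astype(np.uint8))
E
```

```text
(no output)
```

View pics/m1.png

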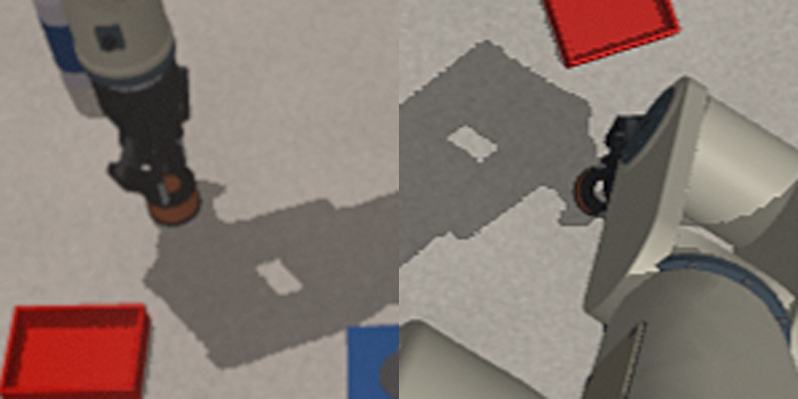

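```bash
python3 - <<'E'
from h import *
from workcell import get_obs
d=pickle.load(open("c1.pkl","rb")); o=get_obs()
M=R.from_quat(o["orientation"]).as_matrix(); p=np.array(o["position"]); print(M.round(3),p)
ims=[]
for n,(x0,y0) in(("scene",(185,175)),("top",(420,230))):
    c=d[n]; s=8; im=cv2.resize(c["frame"][y0:y0+60,x0:x0+50,::-1],None,fx=s,fy=s,interpolation=cv2.INTER_CUBIC)
    im=np.clip(im*1.8,0,255).astype(np.uint8)
    for P,col in((p,(0,0,255)),(p+M[:,1]*.027,(0,255,0)),(p-M[:,1]*.027,(255,255,0)),(p-M[:,2]*.06,(255,0,255))):
        u=((proj(c,P)[0]-[x0,y0]+.5)*s).astype(int); print(n,proj(c,P)[0]); cv2.circle(im,tuple(int(v) for v in u),4,col,-1)
    ims.append(im)
cv2.imwrite("pics/m2.png",np.hstack(ims))
for uv in((214.7,220.3),): print(back(d["scene"],uv,.036))
E
```

```text
[[ 0.  1.  0.]
 [ 1. -0. -0.]
 [-0.  0. -1.]] [ 0.47204932 -0.31173136  0.02409483]
scene [214.1001318  220.88398704]
scene [210.14599756 229.0580879 ]
scene [217.96329051 212.89795343]
scene [209.79040897 206.82940487]
top [446.39422987 260.33568328]
top [445.94564988 250.44969156]
top [446.8442673  270.25379496]
top [452.14572347 259.3090471 ]
[ 0.47742101 -0.30561423  0.036     ]
```

View pics/m2.png

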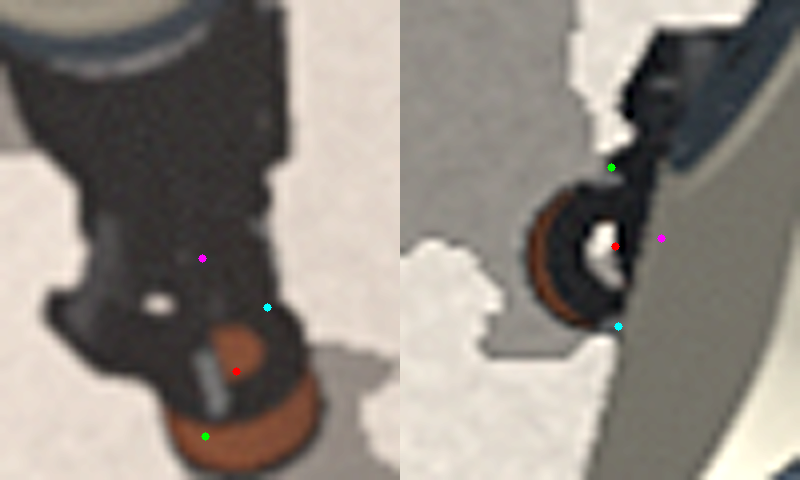

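```bash
python3 - <<'E'
from workcell import bot,hand,get_obs
bot.dwell(.1);o=get_obs();print({k:o[k] for k in("gripper_width","grip_force","time_s","wrist_force","position")})
hand.move_gripper(.085); o=get_obs();print(o["gripper_width"],o["time_s"])
from h import *
d={n:shoot(n) for n in("scene","top")}; pickle.dump(d,open("c2.pkl","wb"))
ims=[]
for n,(x0,y0) in(("scene",(185,175)),("top",(420,230))):
    im=cv2.resize(d[n]["frame"][y0:y0+60,x0:x0+50,::-1],None,fx=8,fy=8,interpolation=cv2.INTER_CUBIC)
    ims.append(np.clip(im*1.8,0,255).astype(np.uint8))
cv2.imwrite("pics/m3.png",np.hstack(ims))
E
```

```text
{'gripper_width': 0.039954028019396064, 'grip_force': 0.0, 'time_s': 3.4917, 'wrist_force': array([-0.07705292,  0.17263821,  0.71178962]), 'position': array([ 0.47199683, -0.31169726,  0.02402875])}
0.08503727986767766 4.0083
```

View pics/m3.png

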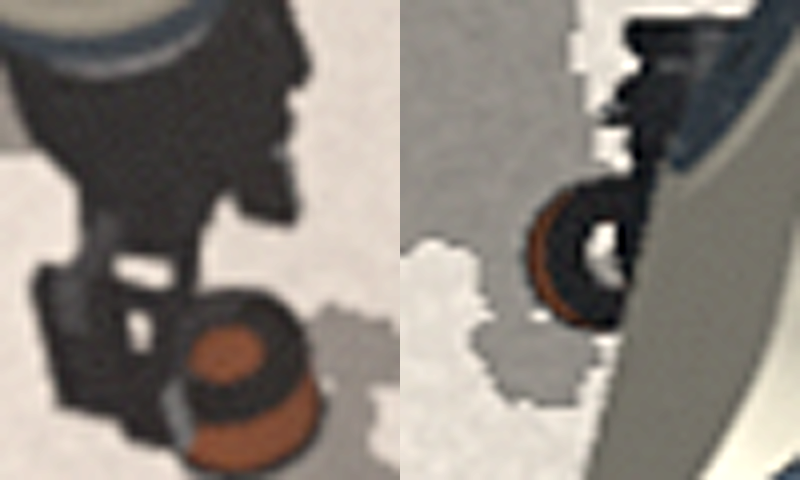

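```bash
python3 - <<'E'
from h import *
np.set_printoptions(precision=1,suppress=True)
d=pickle.load(open("c0.pkl","rb")); c=d["scene"]
print("start TCP",proj(c,[.185,-.597,.22])[0],proj(d["top"],[.185,-.597,.22])[0])
tile=lambda P:((proj(c,P)-[185,175]+.5)*8)
for z in(.02,.03,.04,.05):
    print(z,"near in+y",tile([.5145,-.301,z])[0],"in-y",tile([.5145,-.323,z])[0],"out+y",tile([.529,-.301,z])[0],"out-y",tile([.529,-.323,z])[0],"far in+y",tile([.4295,-.301,z])[0],"far in-y",tile([.4295,-.323,z])[0])
# gripper silhouette at the start
for n in d:
    im=d[n]["frame"].max(2); m=(im<55).astype(np.uint8); k,l,s,ce=cv2.connectedComponentsWithStats(m)
    uv=proj(d[n],[.185,-.597,.22])[0]
    for i in range(1,k):
        if s[i,4]>60 and np.hypot(*(ce[i]-uv))<60: print(n,s[i],ce[i])
E
```

```text
start TCP [141.7  71.7] [597.1 378.3]
0.02 near in+y [220.4 489. ] in-y [156.4 474.3] out+y [203.1 525.3] out-y [138.8 510.4] far in+y [317.5 285.2] far in-y [255.6 271.5]
0.03 near in+y [214.7 471.3] in-y [150.3 456.6] out+y [197.2 507.7] out-y [132.4 492.8] far in+y [312.6 266.9] far in-y [250.3 253.2]
0.04 near in+y [208.8 453.5] in-y [144.  438.7] out+y [191.2 490. ] out-y [126. 475.] far in+y [307.6 248.3] far in-y [244.9 234.6]
0.05 near in+y [202.9 435.3] in-y [137.6 420.5] out+y [185.1 472. ] out-y [119.5 457. ] far in+y [302.5 229.5] far in-y [239.4 215.7]
top [ 582  371   58   42 1392] [616.5 392.5]
```

```bash
python3 - <<'E'
from workcell import bot,hand,get_obs
import numpy as np
p=[.472,-.3117]
f0=np.array(get_obs()["wrist_force"]); z=.016
bot.servo_line(p+[z],velocity=.05)
while z>-.03:
    z-=.002; bot.servo_line(p+[z],velocity=.04); o=get_obs(); f=np.array(o["wrist_force"])-f0
    if np.abs(f).max()>4: print("contact",z,f); break
print(z,o["position"],f,o["time_s"])
E
```

```text
contact -0.02600000000000001 [-6.34358816  3.3676356  20.91370477]
-0.02600000000000001 [ 0.4721273  -0.31174518 -0.02444286] [-6.34358816  3.3676356  20.91370477] 9.6667
```

```bash
python3 - <<'E'
from workcell import bot,hand,get_obs
from h import *
p=[.472,-.3117]
bot.servo_line(p+[-.012],velocity=.1)
hand.move_gripper(.04,30); o=get_obs(); print(o["gripper_width"],o["grip_force"],o["wrist_force"],o["time_s"])
if o["gripper_width"]>.045:
    bot.servo_line(p+[.08],velocity=.15); o=get_obs(); print(o["gripper_width"],o["grip_force"],o["wrist_force"],o["position"])
    d={n:shoot(n) for n in("scene","top")}; pickle.dump(d,open("c3.pkl","wb"))
    ims=[]
    for n,(x0,y0) in(("scene",(170,135)),("top",(420,220))):
        im=cv2.resize(d[n]["frame"][y0:y0+75,x0:x0+50,::-1],None,fx=8,fy=8,interpolation=cv2.INTER_CUBIC)
        ims.append(np.clip(im*1.8,0,255).astype(np.uint8))
    cv2.imwrite("pics/m4.png",np.hstack(ims))
E
```

```text
0.0538429914535127 31.655033519491553 [-0.70190978  0.12262332  1.24208772] 10.3583
0.05346089656549037 31.899433583021164 [-0.87630063 -0.31148877 -1.9051904 ] [ 0.47149792 -0.31136051  0.07932637]
```

View pics/m4.png

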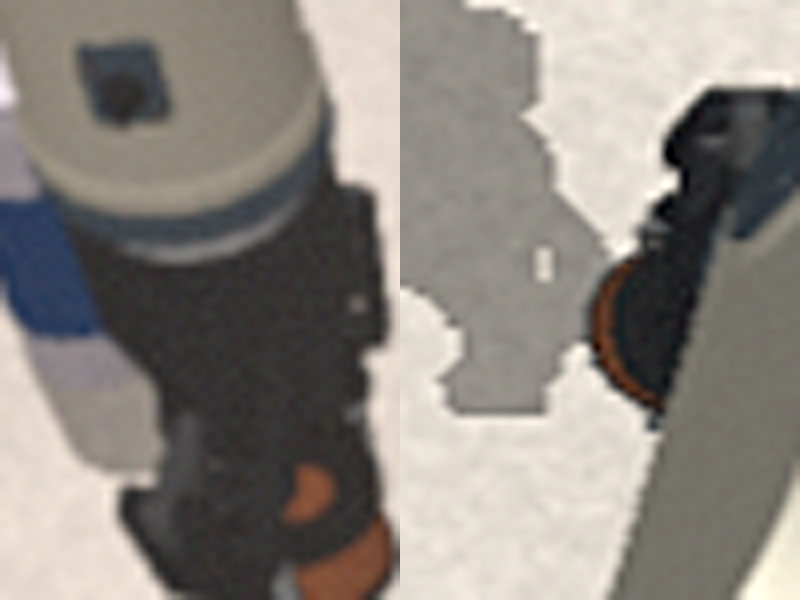

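```bash
python3 - <<'E'
from h import *
np.set_printoptions(precision=4,suppress=True)
d=pickle.load(open("c3.pkl","rb"))
for z in(.122,.127,.13):
  P=[.4715,-.3114,z]
  print(z,"scene exp",proj(d["scene"],P)[0],"obs (206.4,196.1) ->",back(d["scene"],(206.4,196.1),z)," top exp",proj(d["top"],P)[0],"obs u 456.6")
E
```

```text
0.122 scene exp [207.0887 197.2029] obs (206.4,196.1) -> [ 0.4687 -0.3144  0.122 ]  top exp [455.943  258.8242] obs u 456.6
0.127 scene exp [206.6939 195.9134] obs (206.4,196.1) -> [ 0.4722 -0.3119  0.127 ]  top exp [456.4767 258.7294] obs u 456.6
0.13 scene exp [206.4556 195.1354] obs (206.4,196.1) -> [ 0.4743 -0.3104  0.13  ]  top exp [456.7989 258.6722] obs u 456.6
```

```bash
python3 - <<'E'
from workcell import bot,hand,get_obs
from h import *
np.set_printoptions(precision=3,suppress=True)
x,y=.6033,-.0327
q=get_obs()["orientation"]
bot.reach([x,y,.095],list(R.from_matrix(down(0)).as_quat()))
o=get_obs(); f0=np.array(o["wrist_force"]); print(o["position"],o["gripper_width"],f0,o["time_s"])
z=.095; ok=True
for z in list(np.arange(.085,.006,-.01))+[.004,.002,.0005,-.001]:
    bot.servo_line([x,y,float(z)],velocity=.08 if z>.006 else .03); o=get_obs(); f=np.array(o["wrist_force"])-f0
    if np.abs(f).max()>2.5: print("force",z,f)
    if abs(f[2])>12 or np.abs(f[:2]).max()>15: break
print(z,f,o["position"],o["gripper_width"],o["time_s"])
if z<.003:
    hand.move_gripper(.075); bot.dwell(.3); bot.servo_line([x,y,.11],velocity=.2); print("released",get_obs()["time_s"])
    d={n:shoot(n) for n in("scene","top")}; pickle.dump(d,open("c4.pkl","wb"))
E
```

```text
[ 0.603 -0.034  0.095] 0.0534108336247367 [-0.327 -0.251 -1.186] 12.4
force -0.001 [-2.078  0.029  7.032]
-0.001 [-2.078  0.029  7.032] [ 0.604 -0.033 -0.   ] 0.053617627512943945 15.8667
released 17.2167
```

```bash
python3 - <<'E'
from workcell import bot,hand,get_obs
from h import *
np.set_printoptions(precision=4,suppress=True)
x,y=.4765,.359
p=get_obs()["position"]; bot.servo_line([p[0],p[1],.2],velocity=.25)
c,q,j=pick([x,y,.06],.44); print(c,j)
bot.reach([x,y,.14],q); hand.move_gripper(.065)
o=get_obs(); f0=np.array(o["wrist_force"]); print(o["position"],o["time_s"])
bot.servo_line([x,y,.0605],velocity=.08); o=get_obs(); print(np.array(o["wrist_force"])-f0,o["position"])
hand.move_gripper(.012,60); o=get_obs(); print(o["gripper_width"],o["grip_force"],np.array(o["wrist_force"])-f0,o["time_s"])
E
```

```text
0.6998313844825568 [ 0.6432  0.5011  1.8147 -0.      0.8257  0.2032]
[0.477  0.3584 0.1401] 19.625
[ 0.5971 -0.9067  1.4893] [0.4769 0.3593 0.061 ]
0.02038849293471789 63.03528070449829 [3.2041 1.1405 6.17  ] 21.2333
```

```bash
python3 - <<'E'
from workcell import bot,hand,get_obs
from h import *
np.set_printoptions(precision=4,suppress=True)
x,y=.4765,.359
bot.servo_line([x,y,.22],velocity=.12); bot.dwell(.2); o=get_obs(); print(o["gripper_width"],o["grip_force"],o["wrist_force"],o["time_s"])
X,Y=.557,.110
c,q,j=pick([X,Y,.14],.315); print(c,j)
bot.reach([X,Y,.22],q); bot.dwell(.2)
o=get_obs(); print(o["position"],o["gripper_width"],o["grip_force"],o["wrist_force"],o["time_s"])
d={n:shoot(n) for n in("scene","top")}; pickle.dump(d,open("c5.pkl","wb"))
a=d["scene"]["frame"][205:325,270:400,::-1]; b=d["top"]["frame"][180:270,255:380,::-1]
a=cv2.resize(a,(650,600),interpolation=cv2.INTER_CUBIC)
b=cv2.resize(a[:1,:1],(1,1))
im=np.clip(a*1.6,0,255).astype(np.uint8)
for k in range(270,400,10): cv2.putText(im,str(k),((k-270)*5,8),0,.3,(0,255,255),1)
for k in range(210,325,10): cv2.putText(im,str(k),(0,(k-205)*5+5),0,.3,(0,255,255),1)
cv2.imwrite("pics/m5.png",im)
E
```

```text
0.020243873810815837 61.96218967437744 [ 0.9399 -0.4179 -0.1325] 22.9167
0.45080703850649373 [ 0.1923  0.3549  1.8298 -0.      0.9568 -0.1227]
[0.5569 0.1113 0.22  ] 0.020801610347548103 61.95953607559204 [0.7065 0.7168 0.2956] 24.1417
```

View pics/m5.png

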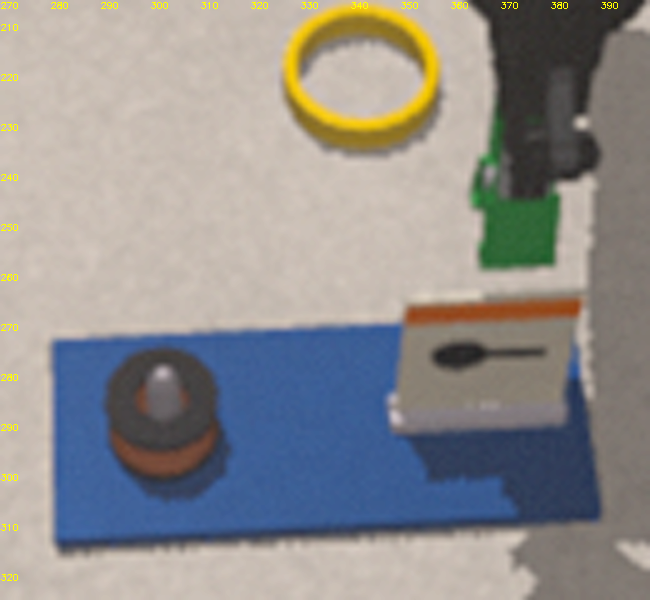

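```bash
python3 - <<'E'
from h import *
np.set_printoptions(precision=2,suppress=True)
c=pickle.load(open("c5.pkl","rb"))["scene"]
u=np.array([np.cos(.315),np.sin(.315),0]); w=np.array([-u[1],u[0],0])
B=np.array([.557,.110,0])+.0007*np.array([1,0,0])
for pz in(.2215,.2265,.2315,.2365):
    L=B+u*.013+[0,0,pz-.0425]
    print(pz,"lip end",proj(c,[L-w*.016,L+w*.016]).ravel(),"pin end -y",proj(c,B-w*.015+[0,0,pz])[0])
print("card top ends exp",proj(c,[[.5578+.0117,.1095-.038,.125],[.5578-.0123,.1095+.038,.125]]))
E
```

```text
0.2215 lip end [364.14 256.75 379.15 256.07] pin end -y [365.55 240.5 ]
0.2265 lip end [364.32 255.5  379.4  254.82] pin end -y [365.74 239.15]
0.2315 lip end [364.5  254.24 379.64 253.56] pin end -y [365.94 237.78]
0.2365 lip end [364.69 252.97 379.89 252.29] pin end -y [366.13 236.41]
card top ends exp [[350.77 264.78]
 [386.41 263.43]]
```

```bash
python3 - <<'E'
from workcell import bot,hand,get_obs
from h import *
np.set_printoptions(precision=3,suppress=True)
X,Y=.557,.109
f0=np.array(get_obs()["wrist_force"])
for z in(.19,.175,.165,.155,.147,.139):
    bot.servo_line([X,Y,z],velocity=.06); o=get_obs(); f=np.array(o["wrist_force"])-f0; print(z,f)
    if np.abs(f).max()>3: print("FORCE"); break
bot.dwell(.5); o=get_obs(); print(np.array(o["wrist_force"])-f0,o["position"],o["gripper_width"],o["grip_force"],o["time_s"])
d={n:shoot(n) for n in("scene","top")}; pickle.dump(d,open("c6.pkl","wb"))
# green mask and orange head, scene + top, coarse text
for n,(x0,y0,x1,y1) in(("scene",(340,225,395,300)),("top",(255,180,320,260))):
    im=d[n]["frame"][y0:y1,x0:x1].astype(int); r,g,b=im[...,0],im[...,1],im[...,2]
    G=(g>1.4*r)&(g>1.3*b)&(g>25); O=(r>1.7*b)&(r>1.25*g)&(r>60); Wt=(im.min(2)>140); B=(b>1.5*r)&(b>50); K=im.max(2)<50
    print(n,x0,y0)
    for i in range(0,im.shape[0]):
        s="".join("G" if G[i,k] else "O" if O[i,k] else "b" if B[i,k] else "#" if K[i,k] else "." for k in range(im.shape[1]))
        if "G" in s: print(y0+i,s)
E
```

```text
0.19 [-0.656  0.046  1.275]
0.175 [-1.27  -0.247  0.642]
0.165 [ 0.18  -0.716  0.049]
0.155 [ 0.251 -0.967 -0.081]
0.147 [-0.788 -0.881  0.389]
0.139 [-0.354  0.118  1.585]
[ 0.424 -0.457  0.172] [0.557 0.109 0.139] 0.02078881448385204 61.95921778678894 26.9917
scene 340 225
250 .........................G#########...##...............
251 .........................G#########.##.................
252 .........................G#########....................
253 ........................GG############.................
254 ........................GG###########.#................
255 ........................GG#########....##..............
256 ........................GG################.............
257 ......................GGGG.################............
260 .....................G.....################............
261 .....................G.....###############.............
262 .....................GG.G..#############...............
263 ........................G...#######....................
264 ........................GG.#######.GG..................
265 .......................GGGGGGGGGGGGGGOOO
[... 257 characters left out ...]
70 bbbbbbbbbb.............GGGGGGGGGGGGG...................
271 bbbbbbbbbb.............GGGGGGGGGGGGG...................
272 bbbbbbbbbb.............GGGGGGGGGGGGG...................
273 bbbbbbbbbb...........GGGGGGGGGGGGGGG...................
274 bbbbbbbbbb.........##GGGGGGGGGGGGGGG...................
275 bbbbbbbbbb.......#####GGGGGGGGGGGGGG##.................
276 bbbbbbbbbb.......#####GGGGGGGGGGGGGG...................
277 bbbbbbbbbb.......#####GGG....................b.........
top 255 180
235 ......................................###G....bbbbb............bb
236 ................b...................####GGGbbbbbbbb............bb
237 ................bb.................####GGGbbbbbbbbb............bb
```

```bash
python3 - <<'E'
from h import *
np.set_printoptions(precision=4,suppress=True)
c=pickle.load(open("c6.pkl","rb"))["scene"]
u=np.array([np.cos(.315),np.sin(.315)]); w=np.array([-u[1],u[0]])
card=np.array([.5578,.1095])
for z in(.136,.139,.142):
    P=back(c,(362.,260.8),z)[:2]-card; print(z,"pin x,y in card frame",P@u,P@w)
for z in(.09,.095,.1):
    for uv in((362.5,277),(376,276.5)):
        P=back(c,uv,z)[:2]-card; print(z,"near lip end x,y",P@u,P@w)
from workcell import get_obs; print(get_obs()["time_s"])
E
```

```text
0.136 pin x,y in card frame -0.003016003692352483 -0.015228028410668549
0.139 pin x,y in card frame -0.0012149002334707892 -0.015632964808594656
0.142 pin x,y in card frame 0.0005862032254107993 -0.016037901206520728
0.09 near lip end x,y 0.01223222398418734 -0.012259646451424805
0.09 near lip end x,y 0.012579068108741962 0.0185441465540785
0.095 near lip end x,y 0.015010496181272948 -0.012917638593792974
0.095 near lip end x,y 0.015355531310155891 0.01772549455250373
0.1 near lip end x,y 0.01778876837835845 -0.013575630736161122
0.1 near lip end x,y 0.018131994511569726 0.016906842550929026
27.0917
```

```bash
python3 -c "
from workcell import hand_in
print(hand_in())"
```

```text
the job is handed in; nothing more can be done
None
```

The job is handed in at about 27 s of 51 s, though no verdict came back: the spool is down on the spindle and released, and the clip is held squeezed open astride the middle of the card, its wrist force reading no contact and the camera putting it within about 2 mm of centre.

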